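# Load the cup labeller and hold its tensioner back

## Task

Stand the one cup that has no lid upright on the round rest of the cup labeller and let go of it, without tipping it or disturbing the lidded cups. Then push the labeller's sprung tensioner arm back by its upright roller, away from the cup rest, past the click of its ratchet pawl and on nearly to the small black stop post, and finish while still holding it there, so that a label strip could be threaded: let go, it would fall part of the way forward again.

Things in the scene. Friction and masses are not known exactly. Their poses are not given: they have to be found in the camera images.
- cup_center (a point): Centre (half-way up) of the loose translucent cup without a lid: 57 mm across its rim, 63 mm tall, about 20 to 45 g. It stands upright on the desk, so this point is 31.5 mm above what it stands on. z is its axis, upward. Three lidded cups stand in the same group, 85 to 210 mm from it centre to centre.
- lidded_a: A bystander cup with a white lid, 58 mm across, 65 mm tall. Origin at the centre of its underside.
- lidded_b: A bystander cup with a white lid, as above.
- lidded_c: A bystander cup with a white lid, as above.
- labeller: The cup labeller, fixed to the desk: grey base plate 180 mm (its x) by 290 mm (its y), 10 mm thick. Origin on the desk under it. In its axes (mm): round cup rest at x 0, y +105; hinge of the tensioner arm at x 45, y -70; empty spool hub (62 mm high, flange 64 across) at x 62, y 0; idler block 26 x 30 with a post 66 high at x 78, y 58; pawl guide 40 high at x 85, y -70.
- rest_top (a point): Centre of the flat top of the labeller's round white cup rest, a disc 80 mm across whose top is 20 mm above the desk. Axes as the labeller's.
- pivot (a point): A point on the vertical hinge axis of the tensioner arm, at the height of the arm bar's upper face, 36 mm above the desk. Same axes as the labeller.
- roller (a point): Centre of the upright white roller at the free end of the tensioner arm, 100 mm from the hinge axis, 64 mm above the desk. The roller is 18 mm across and reaches from the arm bar, 36 mm above the desk, to 90 mm. Its x axis points along the arm from hinge to roller; y is the way the arm must be pushed; z up.
- tensioner (a joint): Arm angle, rad: 0 at rest (as at the start), growing anticlockwise from above as the roller goes to the labeller's -y end, away from the cup rest; stop at 0.72. Push at the roller: 2.5 N at 0, about 6 N near 0.2 (a tooth lifts the sprung pawl), about 2 N near 0.42, pawl dropped (click done) from 0.52, 6 N from there to the stop. Let go after that, it falls back on the pawl at about 0.4.
- pawl (a joint): Travel of the sprung pawl slider beside the hinge, m: 0 when dropped (before and after the tooth), rising to about 0.003 while the arm's tooth passes it.
Not all that is in view belongs to the job. Leave any turquoise or yellow look-alike of the part that bears cup_center alone.

How it is judged:
By the outcome, as a careful person would: the job done as asked, in the order asked, and still so for the second after the job is handed in, while the arm keeps its last pose, push and grip.
It also fails if it takes over 48 s, if anything falls off the work surface, if the arm or the gripper's body presses on something with over 40 N, if the wrist force passes 120 N, or if a joint passes its speed limit or range.

## Robot

A 6-joint arm with a two-finger parallel gripper is mounted at the origin on a cart in front of the work surface, level with it; the furniture and walls round the work are solid. World frame = base frame: x ahead of the robot, y to its left, z up, the work surface at z = 0. Lengths are in m, angles in rad, forces in N, time in s.
With the tool pointing down it reaches from about 0.35 to 0.975 m from the base axis. Payload 4.9 kg.
Tool frame: the origin (TCP) lies on the mounting face of the last link; the fingertips stand 173 mm ahead of it and the grasp point (between the pads) lies 155 mm ahead of it; z points along the fingers, y is the line along which they close (so a half turn about z gives the same grasp; the last joint's range is limited). The gripper opens to 85 mm and grips with 20 to 120 N. Pads are 22 mm wide; open, the fingers measure 114 mm over their backs; the gripper's body (76 mm by 85 mm) begins 54 mm behind the grasp point. The pads swing forward as they close: fully open they stand 13 mm farther back than shut.
Start: joints at [1.028, 0.053, 1.613, -0, 1.476, -0.119], TCP at [0.257, 0.57, 0.405] pointing down, gripper open.
Joint ranges: [-3.01, 3.01], [-1.01, 2.22], [0.06, 2.58], [-1.02, 4.17], [0.09, 2.62], [-3.14, 3.14]. Speed limits (rad/s): [2.57, 2.57, 3.14, 3.14, 3.14, 3.14].

## Interface

Orientations are given as a rotation vector (axis times angle).
In Python, from station import monitor, eyes, finish_job gives the robot as it stands. The module is installed in compiled form; this text tells all that it offers.
- The arm moves only by the tool step_arm, never from a script. Its argument "commands" is a list of rows, each a list of 3 entries, a list of its own where there are three numbers: the opening in per cent of the stroke, from 0 (shut) to 100 (fully open), then the shift along the tool's x, y, z in mm, then the turn about the tool's z in degrees. In form: [[hand, [x, y, z], yaw], ...]. A call has 1 to 12 rows; each row is the pose to reach, as a shift and turn from the pose commanded when the call began, along the tool's axes at that moment; what a row does not reach only later rows make up. A row lasts 1/8 s, in which the tool goes at most 62.5 mm and 10.7 degrees, less where a joint would pass 70% of its speed; a pose out of reach is approached as far as the arm can. A call with a gripper value outside its range is refused whole. The fingers move at their own pace and stop on an object; "squeeze" is the grip in N (left out, the last holds). Time passes only in rows, so rows that repeat a pose let the fingers close. It gives the time, the measured TCP pose, the force, the opening and the grip force at its end, in the units of the state.
- monitor.get_obs(): the state, without advancing time (a new reading comes with each control period).
- eyes.get_image(name): name is "scene" or "top"; returns the picture (400x640x3 uint8, red, green, blue); there is no depth.
- eyes.camera_info(name): a dict with "camera_matrix" (3x3 intrinsics, pixels), "extrinsics" (4x4, takes a point from camera to world coordinates). Camera axes: x right, y down, z forward; pixel columns grow to the right and rows downward; lengths in m; the calibration is good to about 2 mm. A picture is of the moment at which its call begins. camera_info takes no time and is no camera call.
- finish_job(): hands the job in; it is judged then, once.
The state is a dict: "t": time; "q": joint angles; "dq": joint speeds; "effort": joint torques, N m; "tool_pos": TCP position; "tool_rot": TCP orientation; "contact_force": force on the tool from outside, world axes, zero at the start; "wrist_torque": the same for the moment, N m; "opening": finger opening in m; "grip_force": force on a finger pad.
Only numpy, scipy, OpenCV 4.12 (cv2) and the standard library are available. Lean on these libraries where they do the work, as an engineer would, in place of code of your own. Each camera call takes 0.05 s, during which the arm holds its last target. There are 200 camera calls.

## Working session

There is one attempt and no reset: what is moved stays moved. The work goes in short steps, Python scripts to look and compute and a tool call to move; the robot and the scene stay as the last step left them, time stands still between calls to the robot, and variables do not carry over. Pictures are saved under pics/ and viewed, at most 10 in all, crops included, and the job is handed in when it is done.

Besides the shell and the picture viewer there is one more tool, called as name(argument=value, ...) on one line, values as JSON. step_arm: Moves the arm, as the interface text tells. Its arguments: {"type":"object","properties":{"commands":{"type":"array"},"squeeze":{"type":"number"}},"required":["commands"]}

```bash
mkdir -p pics; python3 - <<'E'
from station import monitor, eyes
import cv2,numpy as np
for n in("scene","top"):
    im=eyes.get_image(n); cv2.imwrite(f"pics/{n}0.png",im[:,:,::-1]); i=eyes.camera_info(n)
    print(n,np.round(i["camera_matrix"],1).tolist(),np.round(i["extrinsics"],3).tolist())
o=monitor.get_obs();print(o)
E
```

```text
scene [[398.3, 0.0, 321.1], [0.0, 398.3, 199.9], [0.0, 0.0, 1.0]] [[0.873, -0.217, 0.438, 0.085], [-0.488, -0.403, 0.774, -0.6], [0.008, -0.889, -0.458, 0.52], [0.0, 0.0, 0.0, 1.0]]
top [[367.2, 0.0, 318.9], [0.0, 367.2, 205.0], [0.0, 0.0, 1.0]] [[-0.029, -0.997, 0.073, 0.419], [-1.0, 0.029, -0.01, 0.143], [0.008, -0.073, -0.997, 0.911], [0.0, 0.0, 0.0, 1.0]]
{'t': 0.1, 'q': array([ 1.02799505e+00,  5.33006234e-02,  1.61416105e+00, -3.08334899e-05,
        1.47602102e+00, -1.19024559e-01]), 'dq': array([-0.00014215, -0.00166497, -0.00385746, -0.00138934,  0.0021059 ,
        0.00014256]), 'effort': array([ 1.70484527e-04, -3.94905603e+01, -3.71364462e+01, -1.16907686e-04,
        3.87044114e-03,  1.00701374e-05]), 'tool_pos': array([0.2568923 , 0.56949425, 0.40357699]), 'tool_rot': array([-6.60569202e-01, -3.07076034e+00,  2.82293821e-03]), 'contact_force': array([-0.44194567,  0.62131404, -0.35738485]), 'wrist_torque': array([0.01376239, 0.00940175, 0.00801233]), 'grip_force': 0.0, 'opening': 0.08509149616695544}
```

View pics/scene0.png

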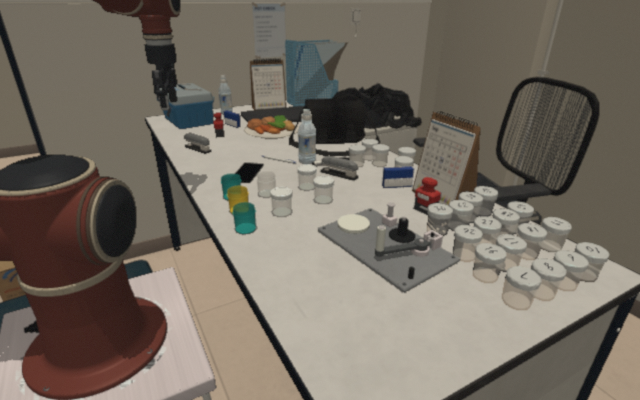

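View pics/top0.png

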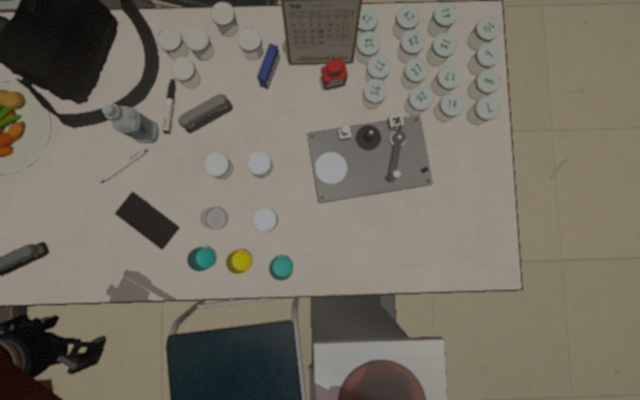

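Scene view: the robot is on the left. The labeller is near (390,245), and the cup group is (266,184), (306,177), (323,190) and (281,203). The top view shows the same group at (215,217), (217,165), (259,163) and (265,219).

Candidates in the top view:
- **Grey, open:** (215,217)
- **White, lidded:** (217,165), (259,163), (265,219)
- **Turquoise or yellow look-alikes:** (203,258), (240,261), (282,267)
- **Far lidded cups:** around (170–250, 15–70)

I choose (215,217) and will check it in a crop.

```bash
cat > h.py <<'E'
import numpy as np,cv2
from station import monitor, eyes
def ray(n,uv,z):
    i=eyes.camera_info(n);K=i["camera_matrix"];E=np.array(i["extrinsics"])
    d=E[:3,:3]@np.linalg.inv(K)@np.array([uv[0],uv[1],1.]);o=E[:3,3]
    return (o+d*(z-o[2])/d[2])
def proj(n,P):
    i=eyes.camera_info(n);E=np.linalg.inv(np.array(i["extrinsics"]))
    c=np.array(i["camera_matrix"])@(E[:3,:3]@np.asarray(P)+E[:3,3]);return c[:2]/c[2]
E
python3 - <<'E'
from h import *
t=cv2.imread("pics/top0.png");s=cv2.imread("pics/scene0.png")
a=cv2.resize(t[100:290,180:440],None,fx=3,fy=3,interpolation=cv2.INTER_CUBIC)
b=cv2.resize(s[150:300,215:475],None,fx=3,fy=3,interpolation=cv2.INTER_CUBIC)
cv2.imwrite("pics/ta.png",a);cv2.imwrite("pics/sb.png",b)
E
```

```text
(no output)
```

View pics/ta.png

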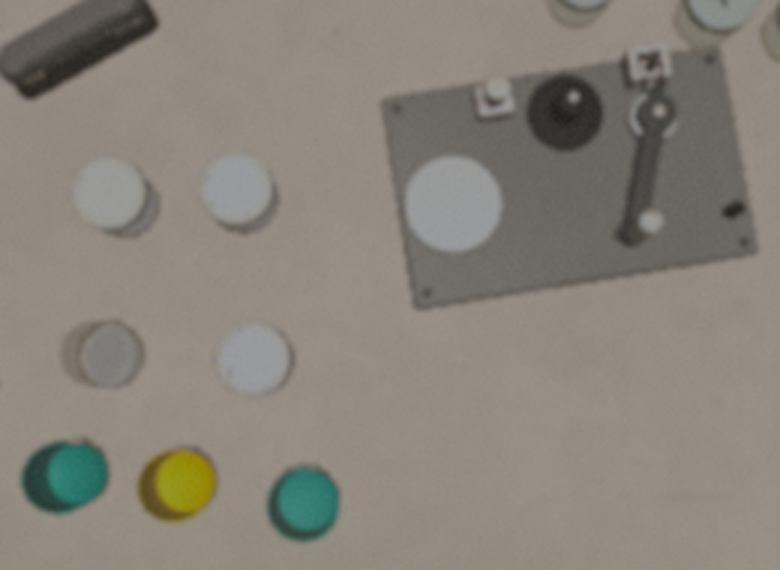

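View pics/sb.png

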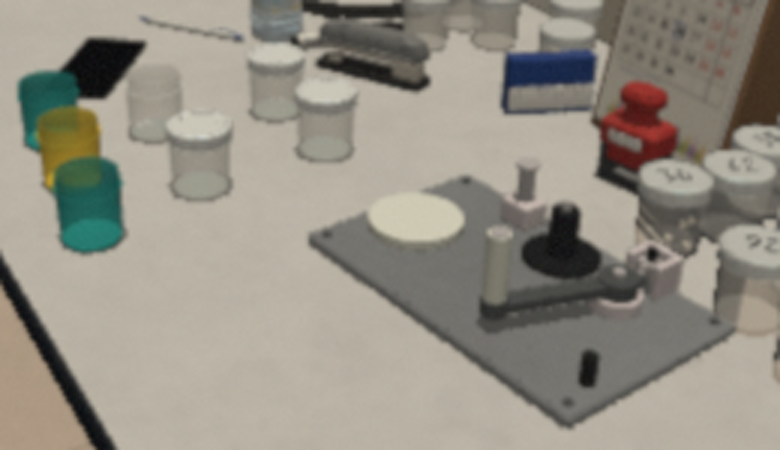

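The crops confirm the choice. The open cup is at top-crop (105,354), which is pixel (215,218): it shows no white disc, and in the scene view you can see through its rim. The other three have white lids. The labeller corners are at crop (382,98), (722,48), (757,252) and (418,308), and the roller top is at (651,221).

```bash
python3 - <<'E'
from h import *
from scipy.spatial.transform import Rotation as R
T=lambda u,v:(180+(u+.5)/3-.5,100+(v+.5)/3-.5)
S=lambda u,v:(215+(u+.5)/3-.5,150+(v+.5)/3-.5)
p=lambda l,a:print(l,np.round(np.asarray(a)*1000,1))
p("cup rim top",ray("top",T(100,354),.063));p("cup bot top",ray("top",T(110.5,354),.002))
p("cup rim scene",ray("scene",S(155,80),.063)); p("cup bot scene",ray("scene",S(155,127),.002))
for n,u in dict(a=(110,193),b=(237,190),c=(254,358)).items(): p(n,ray("top",T(*u),.065))
C=np.array([ray("top",T(*u),.01) for u in((382,98),(722,48),(757,252),(418,308))])
p("corners",C);c=C.mean(0);yv=(C[0]+C[3]-C[1]-C[2]);yv/=np.linalg.norm(yv);ang=np.arctan2(-yv[0],yv[1]);xv=(C[0]+C[1]-C[2]-C[3])
print("yaw",ang,np.arctan2(xv[1],xv[0]));p("ctr",c)
t=cv2.imread("pics/top0.png");m=(t.min(2)>140).astype(np.uint8)[140:195,305:355]
cs=max(cv2.findContours(m,0,2)[0],key=cv2.contourArea);e=cv2.fitEllipse(cs);print(e)
p("rest top",ray("top",(e[0][0]+305,e[0][1]+140),.02)); p("rest scene",ray("scene",S(416,218),.02))
p("roller top",ray("top",T(651,221),.09));p("roller scene",ray("scene",S(500,233),.09))
p("hinge",ray("top",T(655,112),.04)); p("stop top",ray("top",T(735,209),.03)); p("stop base sc",ray("scene",S(588,383),.01))
th=ang
Rz=np.array([[np.cos(th),-np.sin(th)],[np.sin(th),np.cos(th)]])
for n,v in dict(rest=(0,105),hinge=(45,-70),spool=(62,0)).items(): p(n,c[:2]+Rz@np.array(v)/1000)
o=monitor.get_obs();M=R.from_rotvec(o["tool_rot"]).as_matrix();print(M.round(3))
E
```

```text
cup rim top [459. 379.  63.]
cup bot top [461.6 387.4   2. ]
cup rim scene [456.9 372.   63. ]
cup bot scene [463.1 395.9   2. ]
a [583.5 369.7  65. ]
b [583.1 271.4  65. ]
c [452.4 260.7  65. ]
corners [[ 667.8  158.    10. ]
 [ 702.6 -127.5   10. ]
 [ 530.1 -148.    10. ]
 [ 491.7  133.2   10. ]]
yaw 0.12846149661476133 0.12908666764104487
ctr [598.    3.9  10. ]
((25.455846786499023, 27.555953979492188), (29.729488372802734, 30.356773376464844), 114.27973937988281)
rest top [575.6 102.7  20. ]
rest scene [574.3 101.   20. ]
roller top [546.  -43.4  90. ]
roller scene [546.  -42.1  90. ]
hinge [642.1 -61.9  40. ]
stop top [ 563.1 -125.5   30. ]
stop base sc [ 565.3 -125.4   10. ]
rest [584.6 108. ]
hinge [651.6 -59.7]
spool [659.5  11.9]
[[-0.912  0.411 -0.001]
 [ 0.411  0.912 -0.002]
 [ 0.    -0.002 -1.   ]]
```

step_arm(commands=[[100,[-40,-13,15],-4],[100,[-90,-30,35],-8],[100,[-140,-46,54],-13],[100,[-190,-62,73],-18],[100,[-235,-77,90],-22],[100,[-261,-86,100],-24],[100,[-261,-86,100],-24],[100,[-261,-86,100],-24],[100,[-261,-86,100],-24]], squeeze=20)

```text
t: 1.23
tool_pos: [0.4589, 0.3848, 0.3053]
tool_rot: [0.006, 3.141, 0.001]
contact_force: [0.2, 0.7, 0.2]
opening: 0.0852
grip_force: 0.0
```

```bash
python3 - <<'E'
from h import *
from scipy.spatial.transform import Rotation as R
a=eyes.get_image("top")[:,:,::-1];b=eyes.get_image("scene")[:,:,::-1]
cv2.imwrite("pics/c1.png",np.hstack([cv2.resize(a[140:290,160:310],None,fx=2.6,fy=2.6),cv2.resize(b[120:270,190:340],None,fx=2.6,fy=2.6)]))
o=monitor.get_obs();print(o["tool_pos"],R.from_rotvec(o["tool_rot"]).as_matrix().round(3),o["contact_force"])
E
```

```text
[0.4589699  0.38475547 0.305248  ] [[-1.     0.004  0.001]
 [ 0.004  1.     0.001]
 [-0.001  0.001 -1.   ]] [-0.32239661  0.59960283  0.46666706]
```

View pics/c1.png

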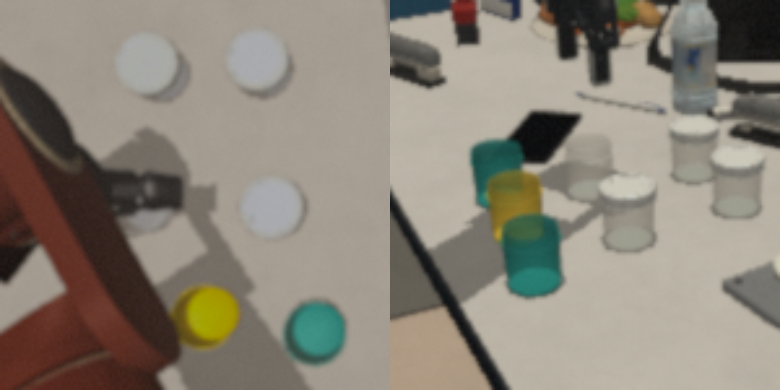

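The fingers straddle the grey cup at crop (150,205), and the neighbours are well clear. I'll descend.

step_arm(commands=[[100,[-1,-1,30],0],[100,[-1,-1,60],0],[100,[-1,-1,90],0],[100,[-1,-1,108],0],[100,[-1,-1,110],0],[100,[-1,-1,110],0]])

```text
t: 2.08
tool_pos: [0.4609, 0.3834, 0.1958]
tool_rot: [0.007, 3.14, 0.001]
contact_force: [-0.7, 0.0, -0.1]
opening: 0.0854
grip_force: 0.0
```

step_arm(commands=[[50,[0,0,0],0],[50,[0,0,0],0],[50,[0,0,0],0],[50,[0,0,0],0],[50,[0,0,0],0],[50,[0,0,0],0]], squeeze=20)

```text
t: 2.82
tool_pos: [0.4611, 0.3834, 0.1963]
tool_rot: [0.008, 3.14, 0.002]
contact_force: [-0.8, -0.3, 5.7]
opening: 0.0557
grip_force: 21.2
```

```bash
python3 - <<'E'
from h import *
a=eyes.get_image("top")[:,:,::-1];b=eyes.get_image("scene")[:,:,::-1]
cv2.imwrite("pics/c2.png",np.hstack([cv2.resize(a[140:290,160:310],None,fx=2.6,fy=2.6),cv2.resize(b[120:270,190:340],None,fx=2.6,fy=2.6)]))
print(monitor.get_obs()["tool_pos"])
E
```

```text
[0.46111107 0.38337374 0.19628144]
```

View pics/c2.png

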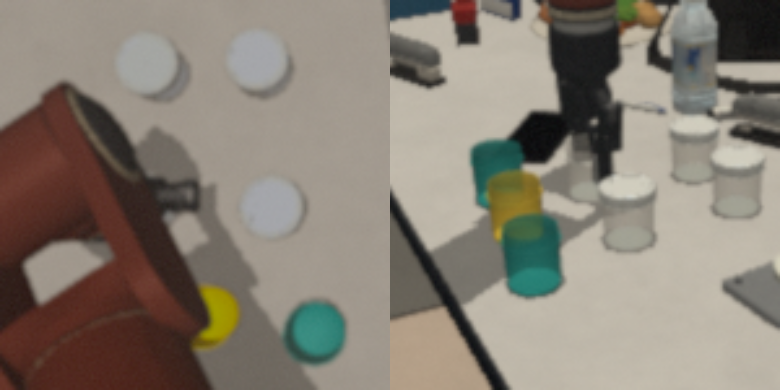

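The pads hold the cup, with the opening at 55.7 mm and the grip at 21 N. I'll lift and carry it.

step_arm(commands=[[50,[0,0,-10],0],[50,[0,0,-40],0],[50,[0,0,-75],0],[50,[0,0,-105],0],[50,[0,0,-115],0],[50,[0,0,-115],0]])

```text
t: 3.68
tool_pos: [0.4605, 0.3829, 0.3099]
tool_rot: [0.008, 3.141, 0.001]
contact_force: [-0.0, 0.4, -0.3]
opening: 0.0558
grip_force: 21.5
```

step_arm(commands=[[50,[-6,-14,0],0],[50,[-20,-49,0],0],[50,[-37,-90,0],0],[50,[-54,-132,0],0],[50,[-71,-174,0],0],[50,[-88,-215,0],0],[50,[-103,-252,0],0],[50,[-112,-274,0],0],[50,[-115,-281,0],0],[50,[-115,-281,0],0],[50,[-115,-281,0],0]])

```text
t: 5.05
tool_pos: [0.5737, 0.1021, 0.3092]
tool_rot: [-0.006, -3.141, -0.0]
contact_force: [-0.2, -0.7, -0.5]
opening: 0.0562
grip_force: 21.5
```

```bash
python3 - <<'E'
from h import *
a=eyes.get_image("top")[:,:,::-1];b=eyes.get_image("scene")[:,:,::-1]
cv2.imwrite("pics/c3.png",np.hstack([cv2.resize(a[100:250,240:390],None,fx=2.6,fy=2.6),cv2.resize(b[100:250,270:420],None,fx=2.6,fy=2.6)]))
o=monitor.get_obs();print(o["tool_pos"],o["opening"])
E
```

```text
[0.57382757 0.1022136  0.30955882] 0.056201492976525776
```

View pics/c3.png

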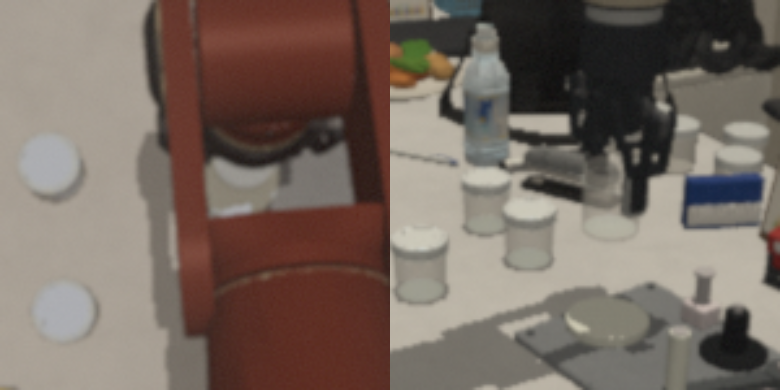

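The cup hangs upright, with its base ellipse at about scene pixel (355,187). I'll check the base position before lowering.

```bash
python3 - <<'E'
from h import *
print(ray("scene",(270+(611-390)/2.6,100+226/2.6),.1135), proj("scene",(.575,.102,.1135)))
E
```

```text
[0.57811128 0.10730236 0.1135    ] [355.14331286 188.03562232]
```

step_arm(commands=[[50,[-1,0,20],0],[50,[-1,0,45],0],[50,[-1,0,68],0],[50,[-1,0,80],0],[50,[-1,0,86],0],[50,[-1,0,88],0],[50,[-1,0,88],0]])

```text
t: 6.02
tool_pos: [0.5755, 0.1014, 0.2224]
tool_rot: [0.008, 3.14, 0.0]
contact_force: [0.1, -0.1, -0.1]
opening: 0.0558
grip_force: 21.5
```

step_arm(commands=[[50,[0,0,2],0],[50,[0,0,4],0],[50,[0,0,5],0],[50,[0,0,6],0],[50,[0,0,6],0]])

```text
t: 6.65
tool_pos: [0.5754, 0.1014, 0.2164]
tool_rot: [0.008, 3.141, -0.0]
contact_force: [-2.4, -1.9, 4.9]
opening: 0.056
grip_force: 21.8
```

Contact on the rest reads 4.9 N. I'll release and back straight up.

step_arm(commands=[[70,[0,0,0],0],[75,[0,0,0],0],[85,[0,0,0],0],[100,[0,0,0],0],[100,[0,0,0],0],[100,[0,0,0],0]])

```text
t: 7.4
tool_pos: [0.5752, 0.1014, 0.2157]
tool_rot: [0.008, 3.142, 0.0]
contact_force: [-0.4, -0.2, 0.4]
opening: 0.0857
grip_force: 0.0
```

step_arm(commands=[[100,[0,0,-8],0],[100,[0,0,-25],0],[100,[0,0,-50],0],[100,[0,0,-80],0],[100,[0,0,-100],0],[100,[0,0,-100],0]])

```text
t: 8.15
tool_pos: [0.5759, 0.1014, 0.3187]
tool_rot: [0.008, 3.136, 0.0]
contact_force: [0.3, 1.3, 0.2]
opening: 0.0855
grip_force: 0.0
```

step_arm(commands=[[0,[7,-25,0],-2],[0,[15,-55,0],-4],[0,[24,-85,0],-6],[0,[29,-103,0],-8],[0,[29,-103,0],-8],[0,[29,-103,0],-8],[0,[29,-103,0],-8]])

```text
t: 9.02
tool_pos: [0.5458, -0.0007, 0.3154]
tool_rot: [0.213, -3.134, -0.0]
contact_force: [-0.1, -0.2, -0.1]
opening: -0.0001
grip_force: 0.0
```

```bash
python3 - <<'E'
from h import *
a=eyes.get_image("top")[:,:,::-1];b=eyes.get_image("scene")[:,:,::-1]
cv2.imwrite("pics/c4.png",np.hstack([cv2.resize(a[100:250,240:440],None,fx=2,fy=2),cv2.resize(b[150:300,290:490],None,fx=2,fy=2)]))
o=monitor.get_obs();print(o["tool_pos"],o["tool_rot"],o["opening"],o["contact_force"])
E
```

```text
[ 0.54576853 -0.0008335   0.31559248] [ 2.12702473e-01 -3.13421545e+00 -1.41953307e-04] -9.380189857775255e-05 [ 0.30671929 -0.30368578  0.62484668]
```

View pics/c4.png

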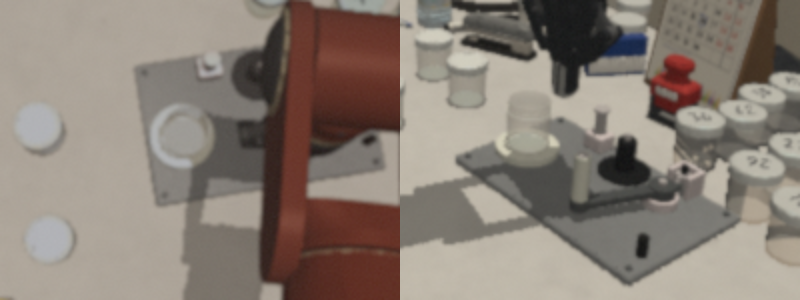

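The cup stands upright, centred on the rest at top-crop (183,135), and the lidded cups have not moved. The shut fingers are on the cup-rest side of the roller (scene-crop (581,180)). I'll lower beside it.

step_arm(commands=[[0,[2,0,25],0],[0,[3,0,55],0],[0,[3,0,80],0],[0,[3,0,90],0],[0,[3,0,90],0],[0,[3,0,90],0]], squeeze=40)

```text
t: 9.88
tool_pos: [0.5434, -0.0018, 0.2271]
tool_rot: [-0.212, 3.132, -0.001]
contact_force: [0.6, -0.2, 0.0]
opening: 0.0001
grip_force: 0.0
```

step_arm(commands=[[0,[0,-4,0],0],[0,[0,-8,0],0],[0,[0,-12,0],0],[0,[0,-16,0],0],[0,[0,-20,0],0],[0,[0,-24,0],0],[0,[0,-24,0],0]])

```text
t: 10.75
tool_pos: [0.5449, -0.0253, 0.2253]
tool_rot: [0.21, -3.129, -0.004]
contact_force: [-7.7, 4.8, 5.1]
opening: 0.0002
grip_force: 4.8
```

```bash
python3 - <<'E'
from h import *
a=eyes.get_image("top")[:,:,::-1];b=eyes.get_image("scene")[:,:,::-1]
cv2.imwrite("pics/c5.png",np.hstack([cv2.resize(a[110:210,320:440],None,fx=3,fy=3,interpolation=2),cv2.resize(b[170:270,340:460],None,fx=3.6,fy=3,interpolation=2)]))
o=monitor.get_obs();print(o["tool_pos"],o["tool_rot"],o["contact_force"],o["wrist_torque"],o["grip_force"])
E
```

```text
[ 0.54492557 -0.0251362   0.22533091] [ 0.21063292 -3.12957674 -0.00411975] [-7.64055748  4.01902731  6.58077277] [ 0.60118714  1.02655655 -0.06161393] 4.805548069998622
```

View pics/c5.png

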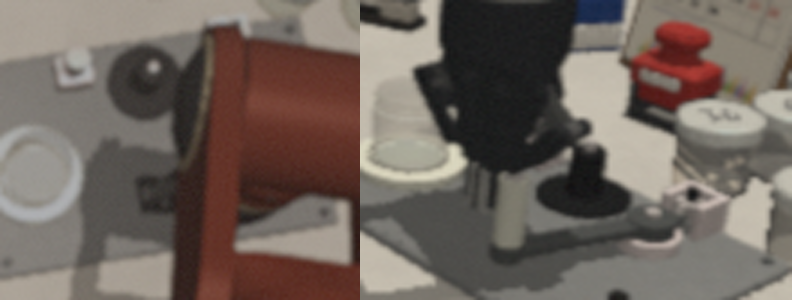

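The view shows the roller (crop (510,215)) just beyond the fingertips, with the wider knuckle close above it. The upward and sideways force suggests the knuckle is rubbing the roller top. I'll back off, raise 20 mm, and retry.

step_arm(commands=[[0,[0,6,0],0],[0,[0,12,0],0],[0,[0,12,-12],0],[0,[0,12,-20],0],[0,[0,12,-20],0],[0,[0,12,-20],0]])

```text
t: 11.6
tool_pos: [0.5443, -0.0139, 0.2458]
tool_rot: [-0.211, 3.134, -0.0]
contact_force: [-0.7, -0.0, -0.9]
opening: -0.0001
grip_force: 0.0
```

step_arm(commands=[[0,[0,-3,0],0],[0,[0,-6,0],0],[0,[0,-9,0],0],[0,[0,-12,0],0],[0,[0,-12,0],0],[0,[0,-12,0],0]])

```text
t: 12.35
tool_pos: [0.5452, -0.0253, 0.2449]
tool_rot: [0.211, -3.131, -0.003]
contact_force: [-3.6, 4.0, 0.8]
opening: 0.0001
grip_force: 2.0
```

step_arm(commands=[[0,[0,4,0],0],[0,[-6,4,0],0],[0,[-6,2,0],0],[0,[-6,0,0],0],[0,[-6,-3,0],0],[0,[-6,-6,0],0],[0,[-6,-6,0],0]])

```text
t: 13.22
tool_pos: [0.5529, -0.0311, 0.246]
tool_rot: [-0.211, 3.133, -0.0]
contact_force: [0.5, 4.0, -1.0]
opening: -0.0003
grip_force: 1.5
```

```bash
python3 - <<'E'
from h import *
o=monitor.get_obs();print(o["tool_pos"],o["contact_force"],o["wrist_torque"],o["grip_force"])
b=eyes.get_image("scene")[:,:,::-1];cv2.imwrite("pics/s6.png",b)
# roller top, white blob near predicted place
u=proj("scene",(.546,-.045,.063));print(u)
u=u.astype(int);c=b[u[1]-20:u[1]+21,u[0]-20:u[0]+21].min(2);
print("\n".join("".join("#" if v>130 else "." if v>70 else " " for v in r) for r in c)); print(u)
E
```

```text
[ 0.55291329 -0.03108283  0.2460177 ] [ 0.4981036   3.96983762 -0.96649804] [ 0.53195421 -0.07398633 -0.0267128 ] 1.5150224044919014
[381.14461132 238.92072706]
#######........              ..#######...
########.......    .        .#####..##.  
#########.....    ...       .##.....##   
#########.....     ..       ........#.   
#########.....    ...       ........#.   
#########.....    ..        ..........   
#.#######.....    ..        .........    
#########.....    ..        .........    
########.......   ..        .........    
#######.........  ..       ..........    
#####...........  .......  .......       
####............  .............          
#...............  ............           
.............................            
............................             
............................             
............................             
............................             
............................             
.............................            
..............................           
...............................          
.................................        
...................................      
.......................................  
.........................................
.........................................
.........................................
.........................................
...................................      
...........................              
..........................               
..........................               
..........................               
...............  ........                
...............   ......                .
...............                      ....
...............                    ......
...............                 .........
...............             .............
................         ................
[381 238]
```

That push is clean at 4 N, almost all in y, so the earlier side force was sliding friction. I'll carry on along the arc.

step_arm(commands=[[0,[1,-3,0],0],[0,[1,-6,0],0],[0,[2,-9,0],0],[0,[3,-12,0],0],[0,[3,-15,0],0],[0,[4,-18,0],0],[0,[5,-21,0],0],[0,[5,-24,0],0],[0,[5,-24,0],0]])

```text
t: 14.4
tool_pos: [0.5512, -0.0552, 0.2459]
tool_rot: [-0.211, 3.133, 0.001]
contact_force: [1.9, 4.7, -1.0]
opening: -0.0001
grip_force: 2.5
```

step_arm(commands=[[0,[0,-3,0],0],[0,[0,-6,0],0],[0,[0,-9,0],0],[0,[0,-12,0],0],[0,[0,-15,0],0],[0,[0,-17,0],0],[0,[0,-17,0],0]])

```text
t: 15.28
tool_pos: [0.5536, -0.0718, 0.2459]
tool_rot: [-0.211, 3.133, 0.002]
contact_force: [3.3, 5.9, -0.7]
opening: -0.0004
grip_force: 3.3
```

```bash
python3 - <<'E'
from h import *
o=monitor.get_obs();print(o["tool_pos"],o["contact_force"],o["wrist_torque"],o["grip_force"])
b=eyes.get_image("scene")[:,:,::-1];cv2.imwrite("pics/s7.png",b)
for y in(-.085,-.095,-.105): print(proj("scene",(.549,y,.09)),proj("scene",(.549,y,.036)))
c=b[215:285,375:445].min(2);
print("\n".join("".join("#" if v>130 else "." if v>70 else " " for v in r) for r in c))
E
```

```text
[ 0.5535652  -0.07181466  0.2459376 ] [ 3.29043972  5.88443034 -0.69190385] [ 0.97996861 -0.44347668 -0.01493724] 3.3385439962148666
[395.4616106  236.72880408] [393.00762193 258.83603047]
[398.64793795 239.12052033] [396.07405257 261.36491325]
[401.89721721 241.55948944] [399.19921166 263.94222934]
.....                          .##.             ..##..............####
......                        .##.            ..#####.................
.......                       ....           ..######.................
..........                     .            .########.................
...........                               ..#########.................
...........                              ..##########.................
...........                             .############.................
............                          ..############..................
............                         ..#############..................
............                        .###############..................
............  .                   ..################..................
............. .   
[... 3470 characters left out ...]
.......................       ......................#########
........ .......................       ....................###########
.........  ......................     ...................#############
..................................    ..................##############
......................................................################
..#########.........................................##################
############......................................####################
##############...................................#####################
###############...............................########################
################.............................#########################
```

The roller base is now at about scene pixel (395,263), which puts the arm near 0.53 rad. The force is 6 N, so it is past the click. I'll push on towards the stop along the tangent.

step_arm(commands=[[0,[-1,-3,0],0],[0,[-2,-6,0],0],[0,[-3,-8,0],0],[0,[-4,-10,0],0],[0,[-4,-10,0],0],[0,[-4,-10,0],0]])

```text
t: 16.08
tool_pos: [0.558, -0.0812, 0.2455]
tool_rot: [0.211, -3.132, -0.002]
contact_force: [-1.6, 4.8, 1.8]
opening: 0.0002
grip_force: 2.6
```

```bash
python3 - <<'E'
from h import *
o=monitor.get_obs();print(o["tool_pos"],o["contact_force"],o["grip_force"])
a=eyes.get_image("top")[:,:,::-1];b=eyes.get_image("scene")[:,:,::-1]
cv2.imwrite("pics/c8.png",np.hstack([cv2.resize(a[110:250,190:440],None,fx=1.4,fy=1.4),cv2.resize(b[195:295,340:450],None,fx=4,fy=4,interpolation=2)[:196*2+8]][1:]))
E
```

```text
[ 0.55803622 -0.0811698   0.24550448] [-1.64272327  4.77042242  1.80171037] 2.623830959200859
```

View pics/c8.png

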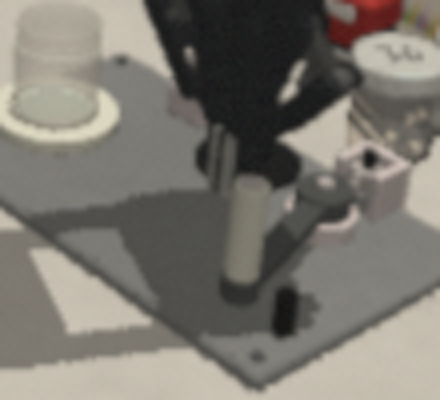

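The roller is at crop (245,235) and almost at the black post at (286,312). The cup stands on the rest at (58,100). The arm is at about 0.65 rad, so I'll nudge it slightly further.

step_arm(commands=[[0,[-1,-1,0],0],[0,[-1,-2,0],0],[0,[-1,-3,0],0],[0,[-1,-3,0],0],[0,[-1,-3,0],0]])

```text
t: 16.8
tool_pos: [0.5596, -0.0838, 0.2454]
tool_rot: [0.211, -3.133, -0.003]
contact_force: [-0.9, 6.0, -0.9]
opening: -0.0005
grip_force: 3.1
```

```bash
python3 - <<'E'
from h import *
o=monitor.get_obs();print(o["tool_pos"],o["contact_force"],o["dq"].round(3))
b=eyes.get_image("scene")[:,:,::-1];a=eyes.get_image("top")[:,:,::-1]
o0=cv2.imread("pics/top0.png")
for n,(u,v) in dict(a=(217,165),b=(259,163),c=(265,219)).items():
    print(n,cv2.absdiff(a[v-14:v+15,u-14:u+15],o0[v-14:v+15,u-14:u+15]).mean())
for t in(.62,.66,.70): 
    an=np.radians(167.2)+t; P=(.642+.099*np.cos(an),-.0645+.099*np.sin(an)); print(t,proj("scene",(*P,.09)),proj("scene",(*P,.06)))
c=b[230:275,385:425].min(2)
print("\n".join(f"{230+k} "+"".join("#" if v>120 else "." if v>85 else " " for v in r) for k,r in enumerate(c)))
E
```

```text
[ 0.5595697  -0.0837857   0.24542903] [-0.93421479  5.99545922 -0.9373913 ] [ 0.001 -0.001 -0.002  0.001  0.    -0.   ]
a 25.778438367023384
b 26.032104637336506
c 26.299643281807374
0.62 [401.82779251 240.78056055] [400.31413994 253.36115903]
0.66 [403.65353274 241.4557666 ] [402.10442782 254.05787162]
0.7 [405.52385888 242.09875716] [403.93857238 254.72121985]
230 .....                     .#############
231 ....                       .############
232 ....                        .###########
233 ....                         .##########
234 ....                          .#########
235 ....                          ..#######.
236 ....                           .#######.
237 ....                          .....####.
238 .....                         ..........
239 .......          ...          .. ..###. 
240 ........       .......            .###. 
241 .........     ..........    .     ..##. 
242 .........     ...............       ... 
243         .     .............#.           
244               ............###           
245               ...........###.           
246            
[... 589 characters left out ...]
......         ...#####.#
260             .........         ..########
261              ........        ...########
262             .........       ..##########
263              ........       ..#########.
264              .......        ...#########
265               .....          ...########
266                               ..########
267                               .....#####
268                                ....#####
269                                   ..####
270                                   ..####
271                                    ..###
272                                    ..###
273                                   ...###
274                                   ..####
```

step_arm(commands=[[0,[-1,-1,0],0],[0,[-1,-2,0],0],[0,[-1,-2,0],0],[0,[-1,-2,0],0]])

```text
t: 17.4
tool_pos: [0.5608, -0.0856, 0.2453]
tool_rot: [0.211, -3.133, -0.003]
contact_force: [-0.1, 6.1, 0.0]
opening: 0.0001
grip_force: 3.0
```

```bash
python3 - <<'E'
from h import *
o=monitor.get_obs();print(o["tool_pos"],o["contact_force"],o["t"])
a=eyes.get_image("top")[:,:,::-1].copy();o0=cv2.imread("pics/top0.png")
for n,(u,v) in dict(a=(217,165),b=(259,163),c=(265,219)).items():
    r=[]
    for im in(o0,a):
        g=im[v-15:v+16,u-15:u+16].min(2);m=cv2.threshold(g,0,1,cv2.THRESH_OTSU)[1];M=cv2.moments(m,True);r+=[round(M["m10"]/M["m00"],1),round(M["m01"]/M["m00"],1),int(g.mean())]
    print(n,r)
E
```

```text
[ 0.56075725 -0.08559483  0.24533389] [-0.12591717  6.06495572  0.02709179] 17.4
a [13.2, 13.6, 132, 13.3, 13.5, 157]
b [14.2, 13.8, 134, 14.2, 13.8, 160]
c [13.7, 15.1, 137, 13.7, 15.1, 163]
```

The lidded cups have not moved; only the picture brightness changed. The arm is held at about 0.68 rad with a 6 N push.

```bash
python3 -c "
from station import finish_job
print(finish_job())"
```

```text
the job is handed in; nothing more can be done
None
```

The open cup stands upright on the rest, released; the tensioner is held past its click at about 0.68 rad of the 0.72 stop (estimated from images and tool position), the lidded cups did not move, and the job is handed in at about 17.5 s.

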